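Set the dough sheeter for the next sheet

TASK

Get the dough sheeter ready for the next sheet: swing its open wire finger guard down until it is fully shut over the infeed belt, and throw the roller-gap lever on top of the machine out of its parking slot into the notch marked by the setting pin, so that it has dropped fully home there. Leave everything else lying where it is.

Things in the scene. Friction and masses are not known exactly. Their poses are not given: they have to be found in the camera images.
- sheeter: Bench-top dough sheeter, fixed to the table: a white and steel head (420 mm deep in x, 260 mm wide in y, roof 200 mm above the table) with a belt (upper face at 88 mm) on either side, infeed at its +y, outfeed at its -y. Origin: on the table straight under the lever's pivot; x points away from the operator, y to the infeed side, z up. It may be turned a little.
- lever_pivot (a point): The gap lever's pivot, 36 mm above the roof (world height 0.236), straight over the sheeter's origin. Both the swing axis (vertical) and the lift axis (level, square to the lever) pass through it. An index quadrant, radius 140 mm, lies on the roof round it on the operator's side (-x).
- lever_knob (a point): Middle of the lever's upright black grip: a round grip, 30 mm across, 58 mm tall (30 mm above and 28 mm below this point), standing on the free end of the lever, 160 mm out from the pivot; at rest in a notch this point is 276 mm above the table. Nothing stands beside it; the steel lever arm (18 mm wide) passes 35 mm under this point.
- lever_pointer (a point): Point on the lever arm 126 mm out from the pivot. It stands straight over the setting pin when the lever is in the marked notch.
- gap_swing (a joint): Swing of the lever about the vertical, rad; 0 = lever points to the sheeter's -x, growing towards its +y. The teeth of the quadrant leave a wide parking slot (about -0.98 to -0.50, where the lever starts) and four notches at -0.15, 0.15, 0.45 and 0.75, each with 0.03 rad of play either way; the lever's tongue (10 mm wide, 100 mm out from the pivot) sits between the teeth. Stiff: it stays where it is left (about 2 N at the grip to swing it).
- gap_lift (a joint): Lift of the lever arm, rad: 0 = fully down (in a slot or notch), about 0.1 = riding on top of a tooth, stops at 0.24. A spring and its weight press it down: about 5 N at the grip to start lifting, 8 N at 0.15. The tongue clears the teeth above 0.12, that is, with the grip raised 20 mm; 25 to 30 mm is ample. It cannot be swung past a tooth without lifting.
- setting_pin: The setting pin: a dark steel thumb screw with a round head 22 mm across, standing 16 mm tall, screwed into the quadrant plate 126 mm out from the lever's pivot, in line with (just outside) one of the four notches. The other three notches have only an empty dark screw hole there. It is fixed; the lever arm passes 7 mm over it. Origin: middle of its foot, on the quadrant plate, 208 mm above the table.
- guard (a joint): Opening of the infeed finger guard, rad: 0 = fully shut (its stop), grows as it swings up; starts at about 0.75 to 1.1. Stiff hinge: it stays where it is left, 1 to 4 N at the grab bar pushes it down, about 6 N lifts it.
- guard_hinge (a point): Point on the guard's hinge axis, 185 mm above the table, opposite the middle of the grab bar. The axis runs along the sheeter's x.
- guard_bar (a point): Middle of the guard's grab bar: a round steel bar, 14 mm thick, 100 mm clear between its legs, parallel to the hinge and 222 mm from it, 52 mm beyond the edge of the wire grid. Shut, the guard slopes 0.15 rad down from the hinge and this point is 152 mm above the table (64 mm over the belt).
- brush: Bystander: pastry brush, 200 mm, lying on the sheeter's roof behind the lever; not to be moved.
- scraper: Bystander: bench scraper, steel blade 110 x 150 mm with a wooden roll handle, lying on the table in front of the right-hand (outfeed) belt; not to be moved.
- rolling_pin: Bystander: wooden rolling pin, 320 mm over its handles, lying on the table; not to be moved.
- bowl: Bystander: steel bowl, 190 mm across, 75 mm tall, standing on the table; not to be moved.
- cutter: Bystander: round steel pastry cutter, 90 mm across, 45 mm tall, standing on the table; not to be moved.
- shaker: Bystander: aluminium shaker can, 72 mm across, 120 mm tall, standing on the table; not to be moved.

How it is judged:
By the outcome, as a careful person would: the job done as asked, in the order asked, and still so for the second after the job is handed in, with the robot touching nothing.
It also fails if it takes over 51 s, if anything falls off the work surface, if the arm or the gripper's body presses on something with over 40 N, if the wrist force passes 120 N, or if a joint passes its speed limit or range.

ROBOT

A 7-joint arm with a two-finger parallel gripper is mounted at the origin on the work surface. World frame = base frame: x ahead of the robot, y to its left, z up, the work surface at z = 0. Lengths are in m, angles in rad, forces in N, time in s.
With the tool pointing down it reaches from about 0.425 to 0.925 m from the base axis. Payload 6.8 kg.
Tool frame: the origin (TCP) lies on the centre line of the jaws, within the pads' length; the fingertips stand 11 mm ahead of it and the grasp point (between the pads) lies 8 mm behind it; z points along the fingers, y is the direction in which the jaws open and shut (so a half turn about z gives the same grasp; the last joint's range is limited). The gripper opens to 85 mm and grips with 20 to 120 N. Pads are 22 mm wide; open, the fingers measure 114 mm over their backs; the gripper's body (76 mm by 85 mm) begins 54 mm behind the grasp point. The pads swing forward as they close: fully open they stand 13 mm farther back than shut.
Start: joints at [-1.44, 0.477, 0.022, 1.555, -0.011, 1.109, -0.083], TCP at [0.16, 0.656, 0.242] pointing down, gripper open.
Joint ranges: [-2.96, 2.96], [-0.34, 2.1], [-1.41, 1.46], [0.24, 2.44], [-1.37, 4.51], [0.17, 1.92], [-2.96, 2.96]. Speed limits (rad/s): [2.39, 2.39, 3.14, 3.14, 3.14, 3.14, 3.14].

INTERFACE

Orientations are given as a rotation vector (axis times angle).
In Python, from bench import r gives the robot as it stands.
- The arm moves only by the tool send_rows, never from a script. Its argument "deltas" is a list of rows, each a list of 7 numbers: the opening, from 0 (shut) to 1 (fully open), then the shift along the tool's x, y, z as a fraction of full scale, then the turn, a rotation vector about the tool's x, y, z as a fraction of full scale. In form: [[hand, x, y, z, ax, ay, az], ...]. A call has 1 to 20 rows; each row is the pose to reach, as a shift and turn from the pose commanded when the call began, along the tool's axes at that moment, turning the shorter way round; what a row does not reach only later rows make up. Full scale, the value 1, is 150 mm for a shift and 180 degrees for a turn. A row lasts 1/12 s, in which the tool goes at most 41.7 mm and 7.16 degrees, less where a joint would pass 70% of its speed; a pose out of reach is approached as far as the arm can. A call with a number of a shift or a turn outside -1 to 1 is refused whole. A call with a gripper value outside its range is refused whole. The fingers move at their own pace and stop on an object; "squeeze" is the grip in N (left out, the last holds). Time passes only in rows, so rows that repeat a pose let the fingers close. It gives the time, the measured TCP pose, the force and the opening at its end, in the units of the state.
- r.get_obs(): the state, without advancing time (a new reading comes with each control period).
- r.grab_frame(name): name is "scene" or "top" or "wrist"; returns a dict with "pixels" (384x512x3 uint8, red, green, blue), "camera_matrix" (3x3 intrinsics, pixels), "dist_coeffs" ([k1, k2, p1, p2, k3] as OpenCV has them; the pictures are not rectified), "rvec" (rotation vector, rad) and "tvec" (3), from world to camera coordinates, as OpenCV has them. Camera axes: x right, y down, z forward; pixel columns grow to the right and rows downward; lengths in m; the calibration is good to about 2 mm. A picture is of the moment at which its call begins. There is no depth.
- r.hand_in(): hands the job in, once; it reports no verdict.
The state is a dict: "clock": time; "joints": joint angles; "qvel": joint speeds; "tau": joint torques, N m; "tcp_pos": TCP position; "orientation": TCP orientation; "contact_force": force on the tool from outside, world axes, zero at the start; "moment": the same for the moment, N m; "grip_width": finger opening in m.
Only numpy, scipy, OpenCV 4.12 (cv2) and the standard library are available. Lean on these libraries where they do the work, as an engineer would, in place of code of your own. Each camera call takes 0.05 s, during which the arm holds its last target. There are 200 camera calls.

## Working session

There is one attempt and no reset: what is moved stays moved. The work goes in short steps, Python scripts to look and compute and a tool call to move; the robot and the scene stay as the last step left them, time stands still between calls to the robot, and variables do not carry over. Pictures are saved under pics/ and viewed, about 8 in all and at most 12, crops included, and the job is handed in when it is done.

Besides the shell and the picture viewer there is one more tool, called after "Request:" as name(argument=value, ...) on one line, values as JSON. send_rows: Moves the arm, as the interface text tells. Shift numbers are shares of 150 mm and turn numbers shares of 180 degrees, none past 1 either way. Its arguments: {"type":"object","properties":{"deltas":{"type":"array","items":{"type":"array","items":{"type":"number"}}},"squeeze":{"type":"number"}},"required":["deltas"]}

```bash
mkdir -p pics; cat > h.py <<'E'
import numpy as np, cv2
from scipy.spatial.transform import Rotation as R
from bench import r
def snap(n,f):
    d=r.grab_frame(n); cv2.imwrite(f'pics/{f}.png',cv2.cvtColor(d['pixels'],cv2.COLOR_RGB2BGR))
    np.savez(f'pics/{f}.npz',**{k:np.array(v) for k,v in d.items()}); return d
def load(f): return np.load(f'pics/{f}.npz')
def ray(d,uv):
    p=cv2.undistortPoints(np.array([[uv]],float),d['camera_matrix'],d['dist_coeffs'])[0,0]
    M=cv2.Rodrigues(np.array(d['rvec'],float))[0]; t=np.array(d['tvec'],float).ravel()
    return -M.T@t, M.T@np.array([p[0],p[1],1])
def onz(d,uv,z):
    c,v=ray(d,uv); return c+v*(z-c[2])/v[2]
def tri(d1,a,d2,b):
    c1,v1=ray(d1,a);c2,v2=ray(d2,b)
    s=np.linalg.lstsq(np.c_[v1,-v2],c2-c1,rcond=None)[0]
    p,q=c1+s[0]*v1,c2+s[1]*v2; return (p+q)/2,np.linalg.norm(p-q)
def proj(d,P): return cv2.projectPoints(np.array(P,float).reshape(-1,1,3),np.array(d['rvec'],float),np.array(d['tvec'],float),d['camera_matrix'],d['dist_coeffs'])[0][:,0]
E
python3 - <<'E'
from h import *
for n in("scene","top"):snap(n,n+"0")
print(r.get_obs())
E
```

```text
{'clock': 0.1, 'joints': array([-1.44009144,  0.47777564,  0.02231965,  1.55633526, -0.01149126,
        1.1093166 , -0.08309133]), 'qvel': array([-7.65610383e-04, -3.57672341e-03,  5.56285195e-04, -3.53777787e-03,
        1.11767298e-03, -4.28751527e-05, -3.97534706e-04]), 'tau': array([ 4.12215624e-03, -5.97758889e+01,  1.61352552e+00, -2.81956905e+01,
        1.28442844e-02,  4.98363035e-03,  1.77534542e-06]), 'tcp_pos': array([0.15954149, 0.65534316, 0.24139077]), 'orientation': array([-3.74130459e-01, -3.11915357e+00,  2.67822240e-03]), 'contact_force': array([ 0.0183213 , -0.38887943, -0.37181771]), 'moment': array([-0.01239471,  0.00967615,  0.00989565]), 'grip_width': 0.0851988518010127}
```

View pics/scene0.png

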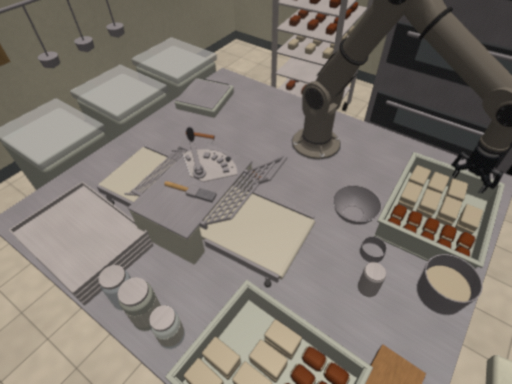

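View pics/top0.png

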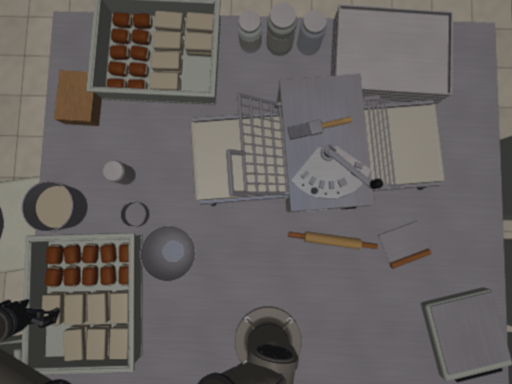

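The top view shows the base at about (268,345), with the sheeter ahead of it. The lever knob is at (376,184), the pivot near (328,153), and the guard is open at the left (240-285, 95-195). I'll enlarge it.

```bash
python3 - <<'E'
from h import *
a=cv2.imread('pics/top0.png')[85:215,220:390]; b=cv2.imread('pics/scene0.png')[120:240,130:300]
a=cv2.resize(a,(780,596),interpolation=cv2.INTER_CUBIC)
cv2.imwrite('pics/c1.png',a)
cv2.imwrite('pics/c2.png',cv2.resize(b,(800,565),interpolation=cv2.INTER_CUBIC))
E
```

```text
(no output)
```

View pics/c1.png

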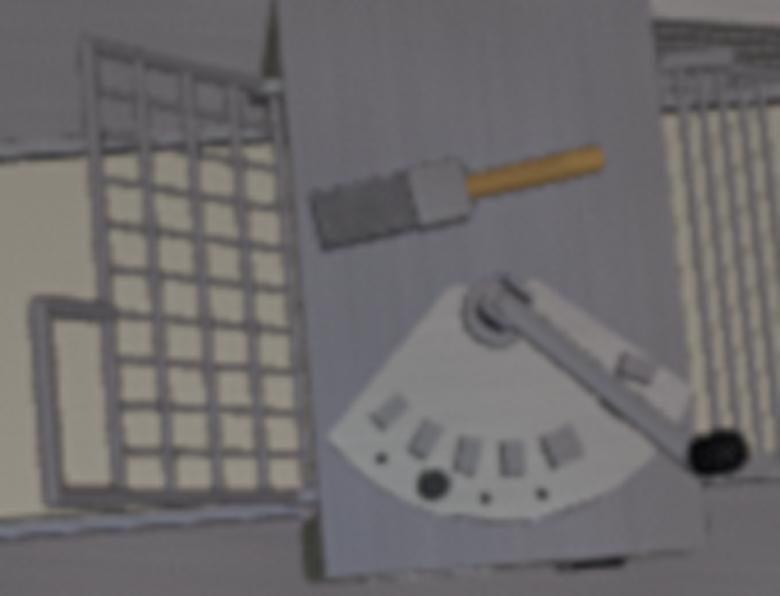

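View pics/c2.png

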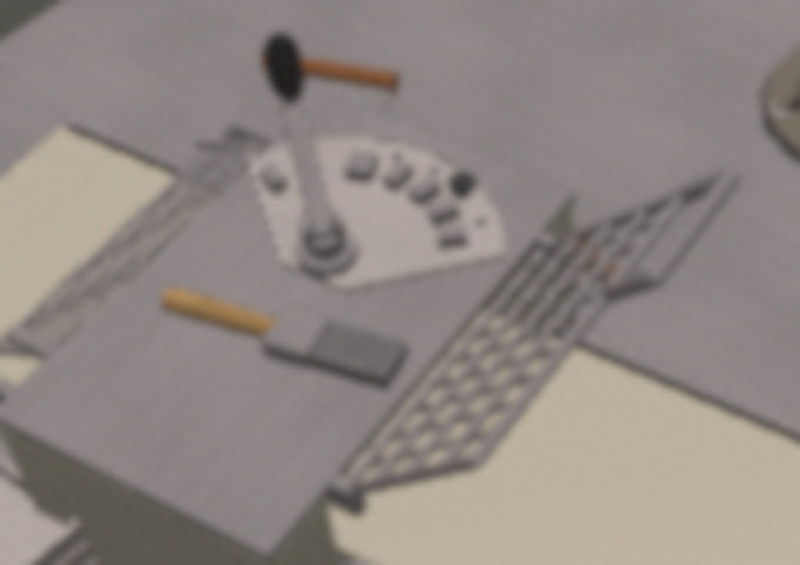

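The pin head is at crop (433,485), second from the left, so it marks the 0.45 notch. The bar runs (40,305)-(52,500), and the knob is at (718,452).

```bash
python3 - <<'E'
from h import *
np.set_printoptions(precision=4,suppress=True)
T=load('top0');S=load('scene0')
t=lambda u,v:(220+u/4.588,85+v/4.588)
s=lambda u,v:(130+u/4.706,120+v/4.706)
print('cams',ray(T,(256,192))[0],ray(S,(256,192))[0])
pin=onz(T,t(433,485),.224);print('pin',pin,onz(S,s(462,184),.224))
H=[onz(T,t(*p),.208) for p in((380,458),(486,497),(542,494))]
print('holes',H)
# fit circle r=.126 with pivot, yaw : holes at angles .75,.15,-.15, pin .45
from scipy.optimize import least_squares
ang=np.array([.75,.45,.15,-.15]);P=np.array([H[0],pin,H[1],H[2]])[:,:2]
def f(x):
    a=x[2]+np.pi-ang   # sheeter -x, growing towards +y
    return (P-(x[:2]+.126*np.c_[np.cos(a),np.sin(a)])).ravel()
o=least_squares(f,[.5,-.12,0]);print('pivot,yaw',o.x,o.fun)
k,e=tri(T,t(718,452),S,s(284,67));print('knob',k,e)
d=k[:2]-o.x[:2];print('knob r',np.hypot(*d),'swing',-(np.arctan2(d[1],d[0])-np.pi-o.x[2]))
yaw=o.x[2];ex=np.array([np.cos(yaw),np.sin(yaw)]);ey=np.array([-ex[1],ex[0]])
L=lambda p:np.array([(p[:2]-o.x[:2])@ex,(p[:2]-o.x[:2])@ey,p[2]])
# hinge ends in top image
for p in((278,90),(308,497)):print('hinge z.185',L(onz(T,t(*p),.185)))
for a,b in(((40,303),(668,285)),((50,502),(728,178))):
    q,e=tri(T,t(*a),S,s(*b));print('bar end',q,L(q),e)
E
```

```text
cams [0.4235 0.0428 1.2674] [1.2545 0.566  1.1565]
pin [ 0.5123 -0.1233  0.224 ] [ 0.5193 -0.1158  0.224 ]
holes [array([ 0.5309, -0.0903,  0.208 ]), array([ 0.5064, -0.1612,  0.208 ]), array([ 0.5093, -0.1986,  0.208 ])]
pivot,yaw [ 0.6315 -0.1661  0.1079] [ 0.0002  0.0003 -0.0006  0.0005  0.0008 -0.0005 -0.0004 -0.0003]
knob [ 0.5321 -0.2929  0.272 ] 0.0035385434818348206
knob r 0.16116408711296445 swing 5.485095052852218
hinge z.185 [0.1721 0.1291 0.185 ]
hinge z.185 [-0.1123  0.1344  0.185 ]
bar end [0.6031 0.134  0.3291] [0.004  0.3014 0.3291] 0.013161794412841637
bar end [0.4884 0.1178 0.3318] [-0.1117  0.2976  0.3318] 0.0021193504483750267
```

Request:
send_rows(deltas=[[0, -0.2, -0.18, -0.08, 0, 0, 0], [0, -0.4, -0.36, -0.16, 0, 0, 0], [0, -0.6, -0.54, -0.24, 0, 0, 0], [0, -0.8, -0.72, -0.3, 0, 0, 0], [0, -1, -0.9, -0.35, 0, 0, 0]], squeeze=40)

```text
clock: 0.52
tcp_pos: [0.274, 0.4878, 0.2951]
orientation: [0.374, 3.119, 0.0]
contact_force: [0.7, -0.2, 1.0]
grip_width: 0.0255
```

Request:
send_rows(deltas=[[0, -0.2, -0.18, -0.08, 0, 0, 0], [0, -0.4, -0.36, -0.16, 0, 0, 0], [0, -0.6, -0.54, -0.24, 0, 0, 0], [0, -0.8, -0.72, -0.3, 0, 0, 0], [0, -1, -0.9, -0.35, 0, 0, 0]])

```text
clock: 0.93
tcp_pos: [0.3875, 0.3213, 0.3478]
orientation: [0.374, 3.119, 0.001]
contact_force: [0.4, 0.5, -0.2]
grip_width: 0.0001
```

Request:
send_rows(deltas=[[0, -0.2, -0.18, -0.08, 0, 0, 0], [0, -0.4, -0.36, -0.16, 0, 0, 0], [0, -0.6, -0.54, -0.24, 0, 0, 0], [0, -0.8, -0.72, -0.3, 0, 0, 0], [0, -1, -0.9, -0.35, 0, 0, 0], [0, -1, -0.9, -0.35, 0, 0, 0.04], [0, -1, -0.9, -0.35, 0, 0, 0.08], [0, -1, -0.9, -0.35, 0, 0, 0.12], [0, -1, -0.9, -0.35, 0, 0, 0.16], [0, -1, -0.9, -0.35, 0, 0, 0.2], [0, -1, -0.9, -0.35, 0, 0, 0.24], [0, -1, -0.9, -0.35, 0, 0, 0.28], [0, -1, -0.9, -0.35, 0, 0, 0.32], [0, -1, -0.9, -0.35, 0, 0, 0.36], [0, -1, -0.9, -0.35, 0, 0, 0.39], [0, -1, -0.9, -0.35, 0, 0, 0.39], [0, -1, -0.9, -0.35, 0, 0, 0.39]])

```text
clock: 2.35
tcp_pos: [0.5005, 0.1565, 0.3994]
orientation: [-2.096, -2.34, 0.001]
contact_force: [0.1, 0.1, 1.0]
grip_width: -0.0001
```

```bash
cat >> h.py <<'E'
np.set_printoptions(precision=3,suppress=True)
PV=np.array([.6315,-.1661,0]);YAW=.108
B=np.array([[np.cos(YAW),-np.sin(YAW),0],[np.sin(YAW),np.cos(YAW),0],[0,0,1]])
W=lambda p:PV+B@np.array(p,float)      # sheeter -> world
def delta(p,Rt=None):
    o=r.get_obs();R0=R.from_rotvec(o['orientation'])
    return np.r_[R0.inv().apply(np.array(p)-o['tcp_pos'])/.15,((R0.inv()*Rt).as_rotvec()/np.pi if Rt is not None else [0,0,0])]
def down(ang):  # tool z down, tool y at world angle ang
    y=np.array([np.cos(ang),np.sin(ang),0]);z=np.array([0,0,-1.]);return R.from_matrix(np.c_[np.cross(y,z),y,z])
E
python3 - <<'E'
from h import *
o=r.get_obs();print(o['clock'],o['tcp_pos'],R.from_rotvec(o['orientation']).as_matrix(),o['joints'])
for g in(.03,0,):
  a=.712;p=W([-.054,.132+.222*np.cos(a),.185+.222*np.sin(a)+.018+g]);print(p,delta(p,down(.108)))
for a in np.linspace(.712,-.19,8):
  p=W([-.054,.132+.222*np.cos(a),.185+.222*np.sin(a)+.018]);print(a,p,delta(p,down(.108)))
E
```

```text
2.35 [0.5   0.157 0.399] [[-0.11   0.994 -0.   ]
 [ 0.994  0.11  -0.   ]
 [-0.    -0.001 -1.   ]] [-0.842  0.104  0.466  1.717 -0.048  1.332 -0.256]
[0.545 0.126 0.378] [-0.233  0.276  0.142 -0.     0.     0.001]
[0.545 0.126 0.348] [-0.233  0.276  0.342 -0.     0.     0.001]
0.712 [0.545 0.126 0.348] [-0.233  0.276  0.342 -0.     0.     0.001]
0.5831428571428572 [0.544 0.144 0.325] [-0.118  0.277  0.494 -0.     0.     0.001]
0.4542857142857143 [0.542 0.158 0.3  ] [-0.023  0.277  0.66  -0.     0.     0.001]
0.32542857142857146 [0.541 0.168 0.274] [ 0.049  0.277  0.836 -0.     0.     0.001]
0.19657142857142862 [0.54  0.176 0.246] [ 0.099  0.277  1.02  -0.     0.     0.001]
0.06771428571428584 [0.54  0.18  0.218] [ 0.124  0.278  1.209 -0.     0.     0.001]
-0.061142857142857054 [0.54  0.18  0.189] [ 0.124  0.278  1.4   -0.     0.     0.001]
-0.19 [0.54  0.176 0.161] [ 0.1    0.278  1.589 -0.     0.     0.001]
```

Request:
send_rows(deltas=[[0, -0.12, 0.14, 0.05, 0, 0, 0], [0, -0.23, 0.28, 0.14, 0, 0, 0], [0, -0.23, 0.28, 0.22, 0, 0, 0], [0, -0.23, 0.28, 0.28, 0, 0, 0], [0, -0.23, 0.28, 0.34, 0, 0, 0], [0, -0.17, 0.28, 0.42, 0, 0, 0], [0, -0.12, 0.28, 0.49, 0, 0, 0], [0, -0.07, 0.28, 0.58, 0, 0, 0], [0, -0.02, 0.28, 0.66, 0, 0, 0], [0, -0.02, 0.28, 0.66, 0, 0, 0]])

```text
clock: 3.18
tcp_pos: [0.5405, 0.1602, 0.2978]
orientation: [-2.093, -2.34, 0.006]
contact_force: [0.3, 0.6, -0.4]
grip_width: -0.0002
```

```bash
python3 - <<'E'
from h import *
snap('scene','s1');snap('wrist','w1')
a=cv2.imread('pics/s1.png')[90:240,130:330];cv2.imwrite('pics/v1.png',np.hstack([cv2.resize(a,(400,300),interpolation=cv2.INTER_CUBIC),cv2.resize(cv2.imread('pics/w1.png'),(400,300))]))
o=r.get_obs();print(o['clock'],o['tcp_pos'],o['contact_force'])
E
```

```text
3.2833 [0.542 0.158 0.3  ] [-0.022 -0.901 -0.088]
```

View pics/v1.png

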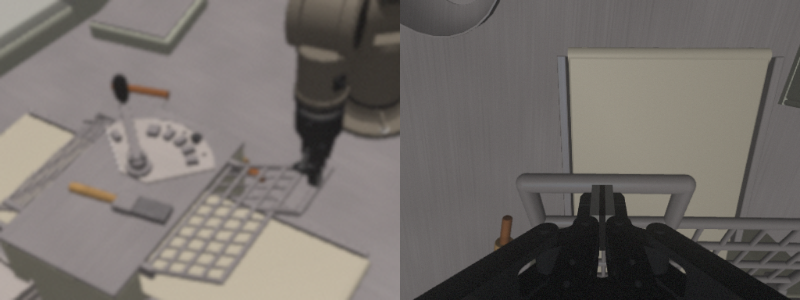

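```bash
python3 - <<'E'
from h import *
w=load('w1')
for a in(.75,.7,.6,.5,.454,.4,.3):print(a,proj(w,[W([x,.132+.222*np.cos(a),.185+.222*np.sin(a)]) for x in(-.104,-.054,-.004)]).tolist())
t=r.get_obs()['tcp_pos'];print('tip',proj(w,[t-[0,0,.011],t]))
g=cv2.cvtColor(cv2.imread('pics/w1.png'),cv2.COLOR_BGR2GRAY)
print(g[210:280:3,190],g[210:280:3,330])
E
```

```text
0.75 [[137.71276807783516, 394.49893078407666], [257.92277932593066, 394.6830022343436], [378.2979909171237, 395.89331185098104]]
0.7 [[143.05015009853204, 363.509131764103], [258.0712777809917, 363.75392214165606], [373.24407398161685, 364.8014249934913]]
0.6 [[153.38565459832876, 309.72592272351903], [258.331006913505, 310.0495559762065], [363.4033448397165, 310.8390440762091]]
0.5 [[163.0382754000376, 266.387463626559], [258.54264369624167, 266.74591726912536], [354.15275481531046, 267.3523015495499]]
0.454 [[167.20199192858973, 249.6869800485426], [258.6249422539352, 250.05089418531503], [350.1450158817897, 250.59285650731368]]
0.4 [[171.8518723675844, 232.46354190703653], [258.71038947601915, 232.82779399658352], [345.6567957346843, 233.30682853089303]]
0.3 [[179.77105515989516, 206.69122128275293], [258.8397376087619, 207.0442505987598], [337.98154757545507, 207.43522850834512]]
tip [[258.619 255.6  ]
 [258.558 267.317]]
[102 104 103 104  57  75  82  94 106 109 103  98  89 103 100 101  98 100
 101 101  96  98  52  77] [140 140 140 142 121  70  81  93 100 108 105 103  96 139 138 140 139 138
 137 137 135 137 126  66]
```

The bar sits at wrist rows 222-249, directly under the fingertip, and is being pushed down. I'll continue along the arc.

Request:
send_rows(deltas=[[0, 0.05, 0, 0.08, 0, 0, 0], [0, 0.1, 0, 0.17, 0, 0, 0], [0, 0.13, 0, 0.26, 0, 0, 0], [0, 0.15, 0, 0.36, 0, 0, 0], [0, 0.17, 0, 0.45, 0, 0, 0], [0, 0.18, 0, 0.54, 0, 0, 0], [0, 0.18, 0, 0.62, 0, 0, 0], [0, 0.18, 0, 0.7, 0, 0, 0], [0, 0.18, 0, 0.76, 0, 0, 0], [0, 0.17, 0, 0.8, 0, 0, 0], [0, 0.17, 0, 0.8, 0, 0, 0]])

```text
clock: 4.2
tcp_pos: [0.5394, 0.1825, 0.1793]
orientation: [-2.1, -2.336, 0.004]
contact_force: [-0.2, -0.1, -0.0]
grip_width: 0.0002
```

```bash
python3 - <<'E'
from h import *
w=snap('wrist','w2');o=r.get_obs();print(o['clock'],o['tcp_pos'],o['contact_force'])
for a in(.1,0,-.1,-.15):
  P=W([-.094,.132+.222*np.cos(a),.185+.222*np.sin(a)]);print(a,proj(w,[P]))
g=cv2.cvtColor(cv2.imread('pics/w2.png'),cv2.COLOR_BGR2GRAY)
print(list(zip(range(180,300,4),g[180:300:4,185])))
E
```

```text
4.25 [0.54  0.183 0.18 ] [-0.114  0.239 -0.043]
0.1 [[159.403 309.66 ]]
0 [[173.532 275.657]]
-0.1 [[184.437 253.698]]
-0.15 [[188.98  246.018]]
[(180, np.uint8(111)), (184, np.uint8(111)), (188, np.uint8(113)), (192, np.uint8(115)), (196, np.uint8(113)), (200, np.uint8(113)), (204, np.uint8(108)), (208, np.uint8(109)), (212, np.uint8(110)), (216, np.uint8(109)), (220, np.uint8(110)), (224, np.uint8(108)), (228, np.uint8(109)), (232, np.uint8(90)), (236, np.uint8(72)), (240, np.uint8(86)), (244, np.uint8(98)), (248, np.uint8(106)), (252, np.uint8(101)), (256, np.uint8(90)), (260, np.uint8(106)), (264, np.uint8(103)), (268, np.uint8(105)), (272, np.uint8(103)), (276, np.uint8(96)), (280, np.uint8(96)), (284, np.uint8(95)), (288, np.uint8(32)), (292, np.uint8(31)), (296, np.uint8(33))]
```

Request:
send_rows(deltas=[[0, 0, 0, 0.03, 0, 0, 0], [0, 0, 0, 0.06, 0, 0, 0], [0, 0, 0, 0.08, 0, 0, 0], [0, 0, 0, 0.08, 0, 0, 0]])

```text
clock: 4.58
tcp_pos: [0.5405, 0.1834, 0.1697]
orientation: [-2.1, -2.336, -0.002]
contact_force: [-2.8, -1.0, 7.4]
grip_width: 0.0002
```

Request:
send_rows(deltas=[[0, 0, 0, 0.02, 0, 0, 0], [0, 0, 0, 0.03, 0, 0, 0], [0, 0, 0, 0.03, 0, 0, 0]])

```text
clock: 4.83
tcp_pos: [0.5408, 0.1835, 0.1691]
orientation: [-2.1, -2.335, -0.004]
contact_force: [-15.2, -3.8, 42.0]
grip_width: -0.0
```

It's on the stop: z is 0.169 and the force rose sharply. I'll back off straight up and look.

Request:
send_rows(deltas=[[0, 0, 0, -0.1, 0, 0, 0], [0, 0, 0, -0.35, 0, 0, 0], [0, 0, 0, -0.6, 0, 0, 0], [0, 0, 0, -0.8, 0, 0, 0], [0, 0, 0, -1, 0, 0, 0], [0, 0, 0, -1, 0, 0, 0]])

```text
clock: 5.33
tcp_pos: [0.543, 0.1841, 0.3206]
orientation: [2.098, 2.334, 0.016]
contact_force: [1.8, 0.2, -0.2]
grip_width: -0.0003
```

```bash
python3 - <<'E'
from h import *
w=snap('wrist','w3');o=r.get_obs();print(o['clock'],o['tcp_pos'],o['contact_force'])
for a in(0,-.1,-.15):
  print(a,proj(w,[W([x,.132+.222*np.cos(a),.185+.222*np.sin(a)]) for x in(-.104,-.054,-.004)]).tolist())
sw=-.798
for z in(.04,0.):
 for s in(sw,):
  kn=W([-.16*np.cos(s),.16*np.sin(s),.276+z]);print('knob',kn,delta(kn,down(YAW-s+np.pi/2-np.pi+ -0)), YAW-s-np.pi/2)
E
```

```text
5.3833 [0.542 0.184 0.318] [-0.431 -0.334 -0.38 ]
0 [[197.62815774135527, 187.50532234508913], [252.21142420278846, 187.35942873738998], [306.5856965806912, 187.21117724893963]]
-0.1 [[201.71022851702722, 181.65915013211557], [252.4276252969144, 181.53618068111564], [302.96515960175725, 181.40583389347228]]
-0.15 [[203.5765366871916, 179.83438458197355], [252.52873585354078, 179.71934045034095], [301.3136217434764, 179.5958696960958]]
knob [ 0.533 -0.292  0.316] [-3.148 -0.398 -0.001  0.002 -0.002  0.246] -0.6647963267948965
knob [ 0.533 -0.292  0.276] [-3.149 -0.399  0.265  0.002 -0.002  0.246] -0.6647963267948965
```

View pics/w3.png

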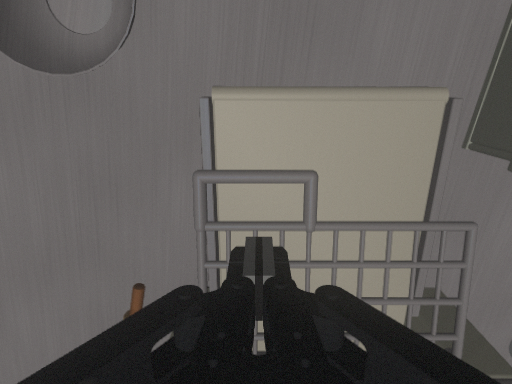

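The bar is at row 177 (predicted 180 for shut), so the guard is fully shut. On to the lever.

Request:
send_rows(deltas=[[1, -0.15, -0.02, -0.15, 0, 0, 0], [1, -0.35, -0.04, -0.3, 0, 0, 0], [1, -0.6, -0.08, -0.35, 0, 0, 0], [1, -0.8, -0.1, -0.35, 0, 0, 0], [1, -1, -0.13, -0.35, 0, 0, 0]])

```text
clock: 5.8
tcp_pos: [0.5363, 0.0304, 0.3662]
orientation: [-2.1, -2.336, -0.0]
contact_force: [0.8, -0.1, -0.1]
grip_width: 0.0603
```

Request:
send_rows(deltas=[[1, -0.25, -0.03, 0, 0, 0, 0], [1, -0.5, -0.06, 0, 0, 0, 0], [1, -0.75, -0.1, 0, 0, 0, 0], [1, -1, -0.13, 0, 0, 0, 0]])

```text
clock: 6.13
tcp_pos: [0.5322, -0.1206, 0.3654]
orientation: [-2.098, -2.336, 0.001]
contact_force: [1.3, -1.0, 0.2]
grip_width: 0.0854
```

Request:
send_rows(deltas=[[1, -0.25, -0.03, 0, 0, 0, 0.035], [1, -0.5, -0.06, 0, 0, 0, 0.07], [1, -0.75, -0.1, 0, 0, 0, 0.105], [1, -1, -0.13, 0, 0, 0, 0.14], [1, -1, -0.13, 0, 0, 0, 0.175], [1, -1, -0.13, 0, 0, 0, 0.21], [1, -1, -0.13, 0, 0, 0, 0.246], [1, -1, -0.13, 0, 0, 0, 0.246], [1, -1, -0.13, 0, 0, 0, 0.246]])

```text
clock: 6.88
tcp_pos: [0.5296, -0.2699, 0.3655]
orientation: [-2.822, -1.378, 0.002]
contact_force: [-0.7, -0.5, 0.1]
grip_width: 0.0854
```

```bash
python3 - <<'E'
from h import *
w=snap('wrist','w4');o=r.get_obs();print(o['clock'],o['tcp_pos'],o['contact_force'],o['joints'],o['grip_width'])
s=-.798
kn=W([-.16*np.cos(s),.16*np.sin(s),.276]);print(kn,delta(kn,down(YAW-s-np.pi/2)))
print(proj(w,[kn+[0,0,.03],kn,kn-[0,0,.028],W([0,0,.236])]))
pn=W([-.126*np.cos(.45),.126*np.sin(.45),.224]);print('pin',proj(w,[pn]))
E
```

```text
6.9333 [ 0.53  -0.27   0.366] [ 0.181  0.757 -0.172] [-0.298  0.33   0.879  1.634 -0.261  1.303 -0.038] 0.08531753396280078
[ 0.533 -0.292  0.276] [-0.103  0.108  0.598 -0.     0.     0.001]
[[282.02  236.876]
 [279.302 219.143]
 [277.289 205.995]
 [281.666  -1.367]]
pin [[133.185  58.05 ]]
```

View pics/w4.png

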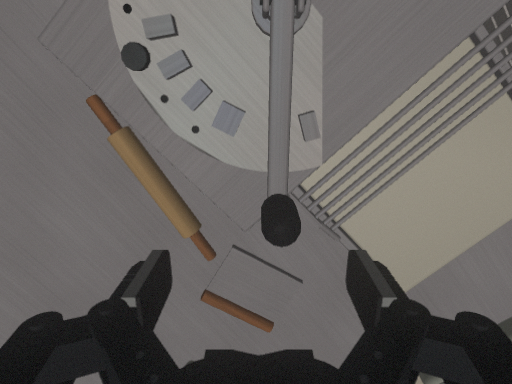

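The knob is at (281,219) and the pin at (135,57), both within 2 px of prediction. Descend and grip.

Request:
send_rows(deltas=[[1, -0.1, 0.11, 0, 0, 0, 0], [1, -0.1, 0.11, 0.15, 0, 0, 0], [1, -0.1, 0.11, 0.3, 0, 0, 0], [1, -0.1, 0.11, 0.42, 0, 0, 0], [1, -0.1, 0.11, 0.52, 0, 0, 0], [1, -0.1, 0.11, 0.58, 0, 0, 0], [1, -0.1, 0.11, 0.58, 0, 0, 0], [0, -0.1, 0.11, 0.58, 0, 0, 0], [0, -0.1, 0.11, 0.58, 0, 0, 0], [0, -0.1, 0.11, 0.58, 0, 0, 0], [0, -0.1, 0.11, 0.58, 0, 0, 0], [0, -0.1, 0.11, 0.58, 0, 0, 0], [0, -0.1, 0.11, 0.58, 0, 0, 0], [0, -0.1, 0.11, 0.58, 0, 0, 0]], squeeze=60)

```text
clock: 8.1
tcp_pos: [0.5337, -0.2926, 0.2801]
orientation: [2.825, 1.373, 0.001]
contact_force: [-0.3, 0.0, 2.0]
grip_width: 0.0282
```

```bash
cat >> h.py <<'E'
def lev(s,l,off=.003):   # tool pose holding knob at swing s, lift l
    rr=.16*np.cos(l)-(.04+off)*np.sin(l);z=.236+.16*np.sin(l)+(.04+off)*np.cos(l)
    p=W([-rr*np.cos(s),rr*np.sin(s),z])
    a=YAW-s-np.pi/2; R0=down(a)
    ax=np.array([np.cos(a),np.sin(a),0]); out=W([-np.cos(s),np.sin(s),0])-PV
    # lifting turns 'out' towards up: axis = out x z
    return p,R.from_rotvec(np.cross(out,[0,0,1])*l)*R0
E
python3 - <<'E'
from h import *
o=r.get_obs();print(o['clock'],o['tcp_pos'],o['contact_force'],o['grip_width'])
for s,l in((-.798,0),(-.798,.06),(-.798,.12),(-.798,.18)):print(s,l,delta(*lev(s,l)))
E
```

```text
8.1 [ 0.534 -0.293  0.28 ] [-0.258  0.047  2.049] 0.028204294462539425
-0.798 0 [-0.001 -0.007  0.008  0.    -0.    -0.   ]
-0.798 0.06 [ 0.018 -0.007 -0.056  0.    -0.019 -0.   ]
-0.798 0.12 [ 0.041 -0.007 -0.118  0.    -0.038 -0.   ]
-0.798 0.18 [ 0.068 -0.007 -0.179  0.    -0.057 -0.   ]
```

Request:
send_rows(deltas=[[0, 0.02, 0, -0.06, 0, -0.019, 0], [0, 0.04, 0, -0.12, 0, -0.038, 0], [0, 0.07, 0, -0.18, 0, -0.057, 0], [0, 0.075, 0, -0.19, 0, -0.06, 0], [0, 0.075, 0, -0.19, 0, -0.06, 0]])

```text
clock: 8.52
tcp_pos: [0.5398, -0.2842, 0.3081]
orientation: [2.74, 1.331, -0.265]
contact_force: [-2.0, -4.8, -3.9]
grip_width: 0.0288
```

```bash
python3 - <<'E'
from h import *
o=r.get_obs();print(o['clock'],o['tcp_pos'],o['contact_force'],o['grip_width'])
for s in np.r_[np.arange(-.7,.45,.1),.45]:print('%.2f'%s,delta(*lev(s,.18)))
E
```

```text
8.5167 [ 0.54  -0.284  0.308] [-1.977 -4.808 -3.868] 0.028795322256646497
-0.70 [ 0.005 -0.102  0.007  0.006  0.004  0.03 ]
-0.60 [ 0.019 -0.201  0.004  0.012  0.004  0.062]
-0.50 [ 0.043 -0.298 -0.001  0.017  0.004  0.093]
-0.40 [ 0.076 -0.392 -0.007  0.023  0.004  0.124]
-0.30 [ 0.118 -0.482 -0.015  0.029  0.004  0.155]
-0.20 [ 0.169 -0.567 -0.025  0.035  0.004  0.187]
-0.10 [ 0.228 -0.646 -0.037  0.041  0.004  0.218]
-0.00 [ 0.295 -0.72  -0.05   0.047  0.004  0.249]
0.10 [ 0.368 -0.786 -0.064  0.053  0.004  0.281]
0.20 [ 0.448 -0.844 -0.08   0.059  0.004  0.312]
0.30 [ 0.532 -0.894 -0.096  0.065  0.004  0.343]
0.40 [ 0.622 -0.935 -0.113  0.071  0.004  0.374]
0.45 [ 0.668 -0.952 -0.122  0.073  0.003  0.39 ]
```

Request:
send_rows(deltas=[[0, 0.005, -0.1, 0, 0.006, 0.002, 0.03], [0, 0.02, -0.2, 0, 0.012, 0.002, 0.062], [0, 0.04, -0.3, -0.005, 0.017, 0.002, 0.093], [0, 0.075, -0.39, -0.01, 0.023, 0.002, 0.124], [0, 0.12, -0.48, -0.02, 0.029, 0.002, 0.155], [0, 0.17, -0.57, -0.03, 0.035, 0.002, 0.187], [0, 0.23, -0.65, -0.04, 0.041, 0.002, 0.218], [0, 0.295, -0.72, -0.055, 0.047, 0.002, 0.249], [0, 0.37, -0.785, -0.07, 0.053, 0.002, 0.281], [0, 0.45, -0.845, -0.085, 0.059, 0.002, 0.312], [0, 0.53, -0.895, -0.1, 0.065, 0.002, 0.343], [0, 0.62, -0.935, -0.12, 0.071, 0.002, 0.374], [0, 0.67, -0.952, -0.13, 0.073, 0.002, 0.39], [0, 0.67, -0.952, -0.13, 0.073, 0.002, 0.39], [0, 0.67, -0.952, -0.13, 0.073, 0.002, 0.39]])

```text
clock: 9.77
tcp_pos: [0.4917, -0.1151, 0.3077]
orientation: [-3.055, 0.526, 0.276]
contact_force: [3.7, -3.1, -9.9]
grip_width: 0.0285
```

```bash
python3 - <<'E'
from h import *
o=r.get_obs();print(o['clock'],o['tcp_pos'],o['contact_force'],o['grip_width'])
d=o['tcp_pos'][:2]-PV[:2];print('swing',YAW-(np.arctan2(d[1],d[0])-np.pi),np.hypot(*d))
for l in(.18,.12,.06,0,-.02):print(l,delta(*lev(.45,l)))
E
```

```text
9.7667 [ 0.492 -0.115  0.308] [ 3.685 -3.122 -9.881] 0.028544381215099824
swing 0.45746535974026503 0.14883139505441034
0.18 [-0.005  0.007  0.006  0.     0.     0.   ]
0.12 [-0.02   0.007  0.071  0.     0.019  0.   ]
0.06 [-0.032  0.007  0.136  0.     0.038  0.   ]
0 [-0.039  0.007  0.202  0.     0.057  0.   ]
-0.02 [-0.041  0.007  0.224  0.     0.064  0.   ]
```

Request:
send_rows(deltas=[[0, -0.02, 0.007, 0.05, 0, 0.019, 0], [0, -0.025, 0.007, 0.1, 0, 0.03, 0], [0, -0.032, 0.007, 0.14, 0, 0.038, 0], [0, -0.036, 0.007, 0.175, 0, 0.05, 0], [0, -0.04, 0.007, 0.205, 0, 0.058, 0], [0, -0.04, 0.007, 0.205, 0, 0.058, 0], [0, -0.04, 0.007, 0.205, 0, 0.058, 0]])

```text
clock: 10.35
tcp_pos: [0.4817, -0.1131, 0.2805]
orientation: [3.096, -0.531, 0.009]
contact_force: [5.2, -3.1, -1.1]
grip_width: 0.0285
```

```bash
python3 - <<'E'
from h import *
o=r.get_obs();print(o['clock'],o['tcp_pos'],o['contact_force'],o['moment'],o['grip_width'])
d=o['tcp_pos'][:2]-PV[:2];print('swing',YAW-(np.arctan2(d[1],d[0])-np.pi),np.hypot(*d))
E
```

```text
10.35 [ 0.482 -0.113  0.28 ] [ 5.163 -3.135 -1.114] [-0.891 -0.951 -0.187] 0.02847439291252422
swing 0.4479534087016067 0.15893109729312546
```

It's down at the same height as when gripped. Release and retreat.

Request:
send_rows(deltas=[[1, 0, 0, 0, 0, 0, 0], [1, 0, 0, 0, 0, 0, 0], [1, 0, 0, 0, 0, 0, 0], [1, 0, 0, 0, 0, 0, 0], [1, 0, 0, 0, 0, 0, 0], [1, 0, 0, 0, 0, 0, 0], [1, 0, 0, -0.15, 0, 0, 0], [1, 0, 0, -0.35, 0, 0, 0], [1, 0, 0, -0.6, 0, 0, 0], [1, 0, 0, -0.8, 0, 0, 0], [1, 0, 0, -0.8, 0, 0, 0], [1, 0, 0, -0.8, 0, 0, 0]])

```text
clock: 11.35
tcp_pos: [0.481, -0.1118, 0.4005]
orientation: [-3.091, 0.53, -0.006]
contact_force: [0.2, 0.7, -0.2]
grip_width: 0.0849
```

```bash
python3 - <<'E'
from h import *
w=snap('wrist','w5');s=snap('scene','s5');snap('top','t5');o=r.get_obs();print(o['clock'],o['tcp_pos'],o['contact_force'],o['joints'])
K=lambda l,q=.45:W([-(.16*np.cos(l)-.04*np.sin(l))*np.cos(q),(.16*np.cos(l)-.04*np.sin(l))*np.sin(q),.236+.16*np.sin(l)+.04*np.cos(l)])
for l in(0,.1):print('knob',l,proj(w,[K(l),K(l)+[0,0,.03]]).tolist(),proj(s,[K(l)]).tolist())
print('pointer',proj(w,[W([-.126*np.cos(.45),.126*np.sin(.45),.236])]))
a=-.15;print('bar',proj(s,[W([x,.132+.222*np.cos(a),.152]) for x in(-.104,-.004)]).tolist())
im=cv2.imread('pics/w5.png');a=cv2.imread('pics/s5.png')[90:240,130:330]
cv2.imwrite('pics/v5.png',np.hstack([cv2.resize(im,(400,300)),cv2.resize(a,(400,300),interpolation=cv2.INTER_CUBIC)]))
E
```

```text
11.5 [ 0.48  -0.111  0.398] [ 0.401 -0.048 -1.169] [-1.234  0.058  1.44   1.811 -0.059  1.325 -1.693]
knob 0 [[261.1270902930092, 186.0483772156831], [261.2045626706311, 197.6744223037883]] [[234.2174282181945, 143.6613414022898]]
knob 0.1 [[261.2062141873893, 186.34241860059316], [261.2994158664251, 198.85948148089506]] [[232.8727821185508, 140.92849073508197]]
pointer [[261.288 139.976]]
bar [[294.85295952652314, 199.3581029355305], [282.7059211516, 218.1272469961683]]
```

View pics/v5.png

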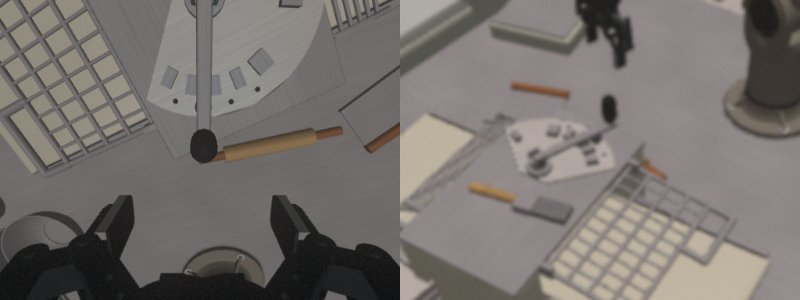

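The lever covers the pin, with a hole visible at (175,101) to the left and (231,101), (258,89) to the right. A tooth shows on either side of it. The scene knob is near (234.5,144), against a prediction of (234.2,143.7) for fully home and (232.9,140.9) if riding a tooth. One numeric check, then hand in.

```bash
python3 - <<'E'
from h import *
s=load('s5');w=load('w5')
def blob(d,x0,x1,y0,y1,t):
    m=np.zeros((384,512),np.uint8);m[y0:y1,x0:x1]=d['pixels'][y0:y1,x0:x1].max(2)<t
    n,l,st,c=cv2.connectedComponentsWithStats(m);i=1+st[1:,4].argmax();return c[i],st[i]
a,b=blob(s,224,246,130,158,60),blob(w,230,290,150,220,60);print(a,b,tri(s,a[0],w,b[0]))
d=np.abs(load('t5')['pixels'].astype(int)-load('top0')['pixels']).max(2)
for n,(u,v) in dict(brush=(320,127),scraper=(405,245),pin=(333,240),bowl=(167,253),cutter=(136,214),shaker=(115,172)).items():print(n,d[v-12:v+12,u-20:u+20].mean())
print(r.hand_in())
E
```

```text
(array([234.29 , 144.081]), array([232, 138,   6,  13,  62], dtype=int32)) (array([260.397, 186.432]), array([ 244,  165,   34,   44, 1204], dtype=int32)) (array([ 0.481, -0.112,  0.274]), np.float64(0.0009642442582560414))
brush 5.440625
scraper 5.434375
pin 33.38333333333333
bowl 5.123958333333333
cutter 4.914583333333334
shaker 5.216666666666667
the job is handed in; nothing more can be done
None
```

I shut the finger guard first, then moved the gap lever from its parking slot to the notch with the setting pin (0.45 rad). The job is handed in at about 11.5 s on the robot's clock.

- **Guard:** I pushed it onto its stop. The bar stopped moving at the shut height, and the later wrist and scene views match a fully shut guard.
- **Lever:** After release, the knob measured (0.481, -0.112, 0.274). Fully home would put it at a height of 0.276. Its swing was about 0.45 rad, it covers the pin, and it has a tooth on each side.
- **Bystanders:** Five of the six show no change between the first and last top views. The rolling pin's patch did change (33 against about 5 for the others). I think the arm was over it in that last picture, and it was never touched. I did not confirm its position separately.
- **Force:** The fingertips briefly pressed the guard stop with about 45 N before I backed off. That was the fingertips, not the arm or gripper body, and is well under the 120 N wrist limit.

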